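# Move the shoehorn to the spare fold-down hook so the bin can tip

### The arm

A 7-joint arm with a two-finger parallel gripper is mounted at the origin on the work surface. World frame = base frame: x ahead of the robot, y to its left, z up, the work surface at z = 0. Lengths are in m, angles in rad, forces in N, time in s.
With the tool pointing down it reaches from about 0.425 to 0.825 m from the base axis. Payload 3.6 kg.
Tool frame: the origin (TCP) lies where the fingers leave the gripper's body, on its centre line; the fingertips stand 73 mm ahead of it and the grasp point (between the pads) lies 54 mm ahead of it; z points along the fingers, y is the line along which they close (so a half turn about z gives the same grasp; the last joint's range is limited). The gripper opens to 85 mm and grips with 20 to 120 N. Pads are 22 mm wide; open, the fingers measure 114 mm over their backs; the gripper's body (76 mm by 85 mm) begins 54 mm behind the grasp point. The pads swing forward as they close: fully open they stand 13 mm farther back than shut.
Start: joints at [1.185, 0.615, -0.013, 1.423, 0.008, 1.103, -0.04], TCP at [0.228, -0.609, 0.304] pointing down, gripper open.
Joint ranges: [-3.12, 3.12], [-0.3, 2.06], [-1.34, 1.32], [0.26, 2.42], [-1.36, 4.5], [0.01, 1.98], [-2.84, 2.84]. Speed limits (rad/s): [2.79, 2.79, 3.14, 3.14, 3.14, 3.14, 3.14].

### API

Orientations are given as a unit quaternion [x, y, z, w].
In Python, from station import arm, snapshot, camera_info, ticket gives the robot as it stands. Calls block until the motion is done:
- arm.movep(position, orientation): joint-space move of the TCP to a pose.
- arm.line_to(position, velocity=0.15, ori=None): straight line of the TCP; ori=None keeps the orientation; velocity is the mean speed in m/s.
- arm.move_j(angles): joint-space move.
- arm.move_gripper(opening, effort=None): opening from 0.0 (shut) to 1.0 (fully open); effort is the grip in N (None keeps the last); returns when the fingers have stopped.
- arm.pause(seconds).
- arm.ik(position, orientation): joint angles nearest the present ones, or None.
- snapshot(name): name is "scene" or "top" or "wrist"; returns the picture (420x560x3 uint8, blue, green, red); there is no depth.
- camera_info(name): a dict with "fx", "fy", "cx", "cy" (pixels), "R" (3x3) and "t" (3): a world point X has camera coordinates R X + t; the wrist camera has in their place "T_tool_cam" (4x4, takes a point from camera to tool coordinates, whose origin is the TCP and whose axes are the flange's). Camera axes: x right, y down, z forward; pixel columns grow to the right and rows downward; lengths in m; the calibration is good to about 2 mm. A picture is of the moment at which its call begins: read the wrist's pose just before it. camera_info takes no time and is no camera call.
A pose or a line that the arm cannot do raises arm.MotionError and nothing moves.
- ticket.finish_job(): hands the job in; it is judged then, once.
Readings, each from a call of its own:
- arm.read_time(): time.
- arm.read_joint_positions(): joint angles.
- arm.read_dq(): joint speeds.
- arm.read_effort(): joint torques, N m.
- arm.read_tool_pos(): TCP position.
- arm.read_eef_rot(): TCP orientation.
- arm.read_ft_force(): force on the tool from outside, world axes, zero at the start.
- arm.read_wrist_torque(): the same for the moment, N m.
- arm.read_opening(): opening from 0.0 (shut) to 1.0 (fully open).
- arm.read_finger_force(): force on a finger pad.
Only numpy, scipy, OpenCV 4.12 (cv2) and the standard library are available. Lean on these libraries where they do the work, as an engineer would, in place of code of your own. Each camera call takes 0.05 s, during which the arm holds its last target. There are 200 camera calls.

### The job

The shoehorn hangs in the way of the tilting bin under the key shelf. Fold the spare hook down fully onto its stop, lift the shoehorn off its hook, thread it onto the spare one and slide it right back against the hinge, then fold the emptied hook up flat again. Work gently and by feel: do not strain the hooks at their stops or jam the shoehorn against them, and leave the things on the shelf where they are.

Things in the scene. Friction and masses are not known exactly. Their poses are not given: they have to be found in the camera images.
- shelf: Fixed beech key shelf, 420 mm long, 140 deep. Origin: centre of its footprint on the table; its -x is where its front faces, y along it, z up. Board 240 mm high; a front strip rises to 248 mm, its face 70 mm from the origin towards -x, and carries two steel fold-down hooks 198 mm apart. The grey bin hangs under the used one. A back panel is 300 mm high.
- used_hook: Steel base of the fold-down hook in use, on the strip: a plate 26 mm wide, 58 high, with a fork 20 mm wide round the hinge pin. The fork's front is 24 mm out from the strip, 6 mm past the pin. Origin on the strip's face at pin height (216 mm above the table), axes as the shelf's (-x straight out).
- spare_hook: Base of the other hook, same build and axes.
- used_pin (a point): Middle of the used hook's hinge pin, 18 mm out from the strip; axes as the shelf's; the pin lies along y. Folded, the arm stands straight up from it (button straight above the pin, a stop); unfolded it is level, straight out to -x, on its lower stop, where it starts. A friction hinge: stays where left, takes about 0.12 N m to turn (2.5 N at the button); the stops bear about 20 N there.
- spare_pin (a point): The same for the spare hook, whose arm starts folded or up to 0.15 rad short of it.
- used_button (a point): Centre of the steel button, 13 mm across and 8 mm long, that ends the used arm, 52 mm from the pin. The arm between is a round rod 7 mm thick. z of this frame points along the arm from pin to button.
- spare_button (a point): The same for the spare arm. Folded, the button stands above the strip and can be pinched from above.
- shoehorn_hole (a point): Centre of the round hanging hole (15.5 mm) of the black shoehorn (about 60 g); the 13 mm button passes with little over 1 mm all round. Grip it here: a flat plate 36 mm wide (y), 21 mm up and down from the hole, 6 mm thick (x, through the hole); z up. It reaches 157 mm below. Hanging, the hole's top rests on the rod, its centre 4 mm below the rod's axis.
- bell: Chrome desk bell, 68 mm across, 38 mm high, on the shelf board between the hooks; origin under its centre. To be left alone.
- key_cover: Orange key cover, 70 mm long, lying on the board. To be left alone.
- dish: White dish 68 mm across with a glass marble in it, on the board. To be left alone.
- scratcher: Bamboo back scratcher handle, 310 mm long, lying along the rear of the board. To be left alone.
- spare_home (a point): Point on the spare arm's axis 9 mm from the pin, 3 mm past the fork's front: where the middle of the shoehorn's 6 mm plate lies once it is slid right back against the fork. z points along the arm to the button.
Not all that is in view belongs to the job. There is more than one size of the part that bears shoehorn_hole; the job needs the largest.

How it is judged:
On the way, in this order (a step that is already met when the one before it is completed fails the run):
1. the spare hook is folded down onto its stop (z of spare_button in the frame of spare_pin below 0.0018 m), for 0.2 s.
2. the shoehorn hangs let go on the spare hook, slid back against the hinge fork (z of shoehorn_hole in the frame of spare_home between -0.003 and 0.003 m and x of shoehorn_hole in the frame of spare_home between -0.007 and 0.007 m and distance between shoehorn_hole and spare_home below 0.009 m and angle between shoehorn_hole's own z axis and vertical below 0.3 rad and contact force between the fingers and shoehorn below 0.1 N), for 0.2 s.
3. the emptied hook is folded up flat (x of used_button in the frame of used_pin above -0.0035 m and height (world z) of used_button above 0.25 m), for 0.2 s.
At the end, for the whole second after the job is handed in: Spare arm level on its stop (button at most 1.8 mm above pin height); shoehorn hanging upright (0.3 rad), still and let go on it, its plate within 3 mm of touching the hinge fork, hole round the rod; used arm up flat (button at most 3.5 mm out from above its pin) (all of step 3 and z of spare_button in the frame of spare_pin below 0.0018 m and z of shoehorn_hole in the frame of spare_home between -0.003 and 0.003 m and x of shoehorn_hole in the frame of spare_home between -0.007 and 0.007 m and distance between shoehorn_hole and spare_home below 0.009 m and angle between shoehorn_hole's own z axis and vertical below 0.3 rad and linear speed of shoehorn below 0.03 m/s).
It fails at once if the shoehorn is jammed against a hook with more than 20 N (contact force between shoehorn and used_hook above 20 N or contact force between shoehorn and spare_hook above 20 N).
It fails at once if a hook is strained past a stop (button forced more than 1.3 mm beyond it, about 25 N) (z of used_button in the frame of used_pin below -0.0013 m or z of spare_button in the frame of spare_pin below -0.0013 m or x of used_button in the frame of used_pin above 0.0013 m or x of spare_button in the frame of spare_pin above 0.0013 m).
It fails at once if something on the shelf is moved by more than 25 mm (distance of any of bell, key_cover, dish, scratcher from where it was at the start of the episode above 0.025 m).
It also fails if it takes over 72 s, if anything falls off the work surface, if the arm or the gripper's body presses on something with over 40 N, if the wrist force passes 120 N, or if a joint passes its speed limit or range.

## Working session

There is one attempt and no reset: what is moved stays moved. The work goes in short steps, each a Python script; the robot and the scene stay as the last script left them, time stands still between calls to the robot, and variables do not carry over. Pictures are saved under pics/ and viewed, at most 10 in all, crops included, and the job is handed in when it is done.

```bash
ls; mkdir -p pics; python3 - <<'E'
from station import arm, snapshot, camera_info
import cv2,numpy as np
for n in("scene","top"):
    cv2.imwrite(f"pics/{n}0.png",snapshot(n)); c=camera_info(n)
    print(n,c["fx"],c["fy"],c["cx"],c["cy"],np.round(-np.array(c["R"]).T@c["t"],3),np.round(c["R"],3).tolist())
print(camera_info("wrist")); print(arm.read_eef_rot(),arm.read_time())
a=cv2.imread("pics/scene0.png");cv2.imwrite("pics/a.png",a)
E
```

```text
pics
scene 477.5263495980715 477.5263495980715 277.14234206638264 205.32767670850367 [ 0.762 -0.118  0.747] [[0.84, 0.542, 0.014], [0.46, -0.7, -0.546], [-0.286, 0.466, -0.837]]
top 433.34678770556735 433.34678770556735 276.0410536919128 210.595373667227 [0.514 0.193 0.882] [[0.011, -1.0, -0.022], [-0.995, -0.009, -0.098], [0.098, 0.023, -0.995]]
{'fx': 341.4299141500144, 'fy': 341.4299141500144, 'cx': 275.48376743155774, 'cy': 210.8247676344647, 'T_tool_cam': array([[ 1.20251246e-03, -9.45622979e-01, -3.25262563e-01,
         8.37989417e-02],
       [ 9.99999114e-01,  9.51678188e-04,  9.30271919e-04,
        -2.93414006e-04],
       [-5.70141217e-04, -3.25263393e-01,  9.45623286e-01,
        -7.06825785e-02],
       [ 0.00000000e+00,  0.00000000e+00,  0.00000000e+00,
         1.00000000e+00]])}
[ 9.83943396e-01  1.78476701e-01 -2.30823797e-04 -1.18674405e-03] 0.1
```

View pics/scene0.png

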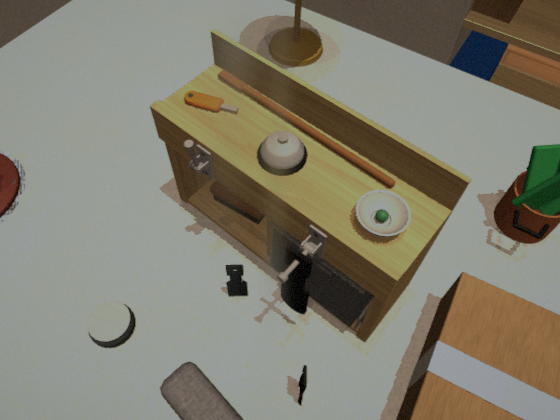

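View pics/top0.png

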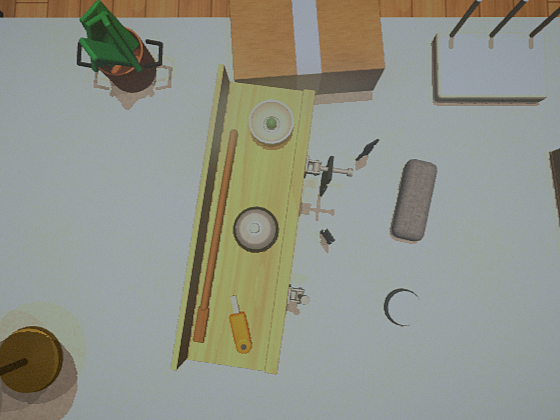

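The scene view shows the hanging shoehorn on the used hook near (290,280), with its hook base at (313,243). The spare hook is folded at (195,155). Two small black pieces lie on the table at (236,280) and (303,383). The top view has the used button near (350,172) and the spare at (305,298).

Candidates for the holed part:
- the hanging black piece at scene (295,280)
- the piece at (236,280)
- the piece at (303,383)

Only the hanging one is on a hook and looks largest. I'll confirm this in an enlarged crop.

```bash
python3 - <<'E'
import cv2,numpy as np
s=cv2.imread("pics/scene0.png");t=cv2.imread("pics/top0.png")
def c(im,x,y,w,h): return cv2.resize(im[y:y+h,x:x+w],(400,300),interpolation=cv2.INTER_CUBIC)
o=np.vstack([np.hstack([c(s,220,220,120,90),c(s,165,130,60,45)]),np.hstack([c(t,290,140,100,75),c(t,270,275,60,45)])])
cv2.imwrite("pics/crops.png",o)
E
```

```text
(no output)
```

View pics/crops.png

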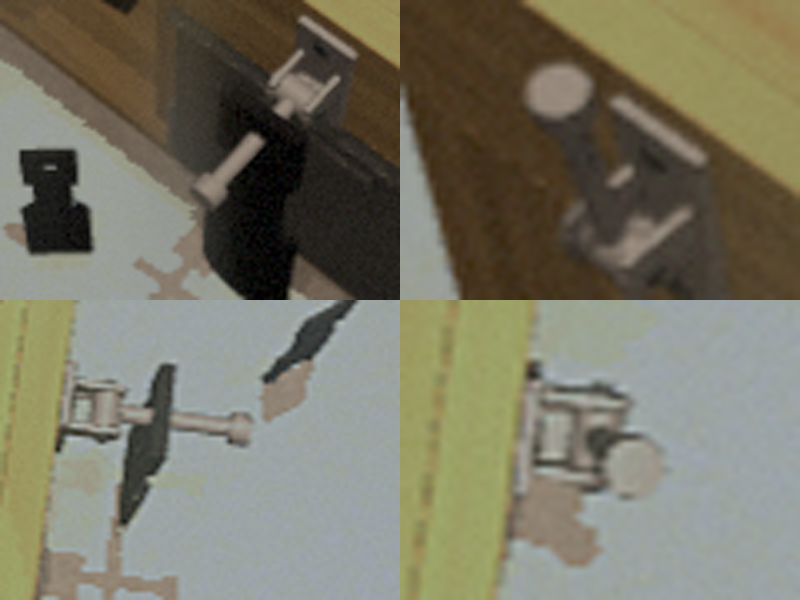

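The crops show the hanging piece, the largest, threaded on the used arm about halfway along; the piece at scene (236,280) is a much smaller twin. Key pixels:

| Point | Scene | Top |
|---|---|---|
| Used button | (283.6,277) | (349.5,172) |
| Spare button | (189,143.5) | (305.2,300.2) |

Next I triangulate, fit the strip edge, and bring the wrist camera over both hooks.

```bash
cat > h.py <<'E'
from station import arm, snapshot, camera_info, ticket
import cv2, numpy as np
from scipy.spatial.transform import Rotation as Rn
def cam(n):
    c=camera_info(n)
    if n=="wrist":
        T=np.eye(4);T[:3,:3]=Rn.from_quat(arm.read_eef_rot()).as_matrix();T[:3,3]=arm.read_tool_pos()
        W=T@c["T_tool_cam"]; R=W[:3,:3].T; t=-R@W[:3,3]
    else: R=np.array(c["R"]);t=np.array(c["t"])
    return dict(K=np.array([[c["fx"],0,c["cx"]],[0,c["fy"],c["cy"]],[0,0,1]]),R=R,t=t)
def ray(c,p):
    d=c["R"].T@np.linalg.solve(c["K"],[p[0],p[1],1]); return -c["R"].T@c["t"],d/np.linalg.norm(d)
def onz(c,p,z):
    o,d=ray(c,p); return o+d*(z-o[2])/d[2]
def tri(*cp):
    A=np.zeros((3,3));b=np.zeros(3);rs=[ray(*x) for x in cp]
    for o,d in rs: P=np.eye(3)-np.outer(d,d);A+=P;b+=P@o
    X=np.linalg.solve(A,b); return X,max(np.linalg.norm((np.eye(3)-np.outer(d,d))@(X-o)) for o,d in rs)
def proj(c,X):
    v=c["K"]@(c["R"]@np.asarray(X)+c["t"]); return v[:2]/v[2]
def quat(xdir,tilt=0):   # tool down, tool x along horizontal xdir
    x=np.array([xdir[0],xdir[1],0.]);x/=np.linalg.norm(x);z=np.array([0,0,-1.]);return Rn.from_matrix(np.c_[x,np.cross(z,x),z]).as_quat()
E
python3 - <<'E'
from h import *
s,t=cam("scene"),cam("top")
ub=tri((s,(283.6,277)),(t,(349.5,172)));sb=tri((s,(189,143.5)),(t,(305.2,300.2)));re=tri((s,(307,251.5)),(t,(321,168)))
print(ub,sb,re)
im=cv2.imread("pics/top0.png");hsv=cv2.cvtColor(im,cv2.COLOR_BGR2HSV)
m=(hsv[...,1]>70)&(hsv[...,0]>15)&(hsv[...,0]<40)
pts=[]
for r in range(100,365):
    if 150<r<225 or 280<r<312: continue
    xs=np.where(m[r,260:325])[0]
    if len(xs): pts.append((260+xs.max()+.5,r))
pts=np.array(pts);vx,vy,x0,y0=cv2.fitLine(pts.astype(np.float32),cv2.DIST_HUBER,0,.01,.01).ravel()
P=[onz(t,(x0+vx/vy*(r-y0),r),.248) for r in (100,360)]
d=P[1]-P[0];d/=np.linalg.norm(d);print(P,d,"out",np.degrees(np.arctan2(d[1],d[0])))
for f in (1,-1):
  o=np.array([d[1],-d[0]])*f
  for p in (ub[0],sb[0]):
    print(f,o,(p-P[0])[:2]@o, arm.ik([p[0],p[1],.40],quat(o)), arm.ik([p[0],p[1],.25],quat(o)))
E
```

```text
(array([0.64209253, 0.09492876, 0.21432389]), np.float64(0.0008187157957056437)) (array([0.45038697, 0.16523066, 0.26917692]), np.float64(0.0006365937759285378)) (array([0.6480883 , 0.13946003, 0.21573114]), np.float64(0.0011408131978367989))
[array([0.74442991, 0.1532529 , 0.248     ]), array([0.36345129, 0.20194774, 0.248     ])] [-0.99193038  0.12678374  0.        ] out 172.7162238353335
1 [0.12678374 0.99193038] -0.0708282055757067 [ 0.09701287  0.59293871 -0.52425801  1.25691859  0.28977029  1.36528235
 -0.53801973] [ 0.04976318  0.69346767 -0.40984996  1.48544719  0.30248311  1.02560907
 -0.56024739]
1 [0.12678374 0.99193038] -0.0253987579960485 [ 0.21313049  0.3498031  -0.84557906  1.72333965  0.2793805   1.19455074
 -0.83349055] [ 0.16719251  0.54530975 -0.83776676  1.95514485  0.52697672  0.87327907
 -1.07712718]
-1 [-0.12678374 -0.99193038] 0.0708282055757067 [ 0.34407379  0.7624683  -1.14947591  1.24787527  0.6825464   1.53238894
  2.31135185] [ 0.37273181  0.92083505 -1.15101154  1.4741772   0.85390119  1.30303561
  2.15715613]
-1 [-0.12678374 -0.99193038] 0.0253987579960485 [ 0.37608133  0.44484877 -1.14497258  1.71971097  0.42482215  1.25590678
  2.1461832 ] [ 0.32189406  0.67522064 -1.14860207  1.95136249  0.73592837  1.01485299
  1.84190977]
```

```bash
python3 - <<'E'
from h import *
arm.line_to([0.228,-0.609,0.42],velocity=.3)
q=quat([.12678,.99193])
out=np.array([-.12678,-.99193,0])
im=[]
for b,n in (([.4504,.1652,.40],'s'),([.6421,.095,.37],'u')):
    b=np.array(b)+(out*-.0 if n=='s' else -out*.02)
    arm.movep(b,q); c=cam("wrist"); p=snapshot("wrist"); np.savez(f"w_{n}.npz",**c,im=p); im.append(p)
    print(arm.read_tool_pos(),arm.read_time(),arm.read_ft_force())
    for X in ([.4504,.1652,.2692],[.6421,.0949,.2143],[.6481,.1395,.2157]): print(proj(c,X))
o=np.hstack([cv2.resize(i,(400,300)) for i in im]);
o=np.vstack([o,np.hstack([cv2.resize(i[150:390,120:440],(400,300)) for i in im])])
cv2.imwrite("pics/w1.png",o)
E
```

```text
[0.45094592 0.16435488 0.39985581] 3.5167 [ 0.32322051  0.32596623 -0.03978319]
[274.41727202 231.30577963]
[514.05271371 256.39368585]
[528.6007283  205.49623469]
[0.64323008 0.11658281 0.37126797] 4.3917 [0.34932595 0.52171212 0.22473134]
[-94.95943023 211.01289195]
[277.36740392 246.46233538]
[278.14803548 187.15323612]
```

View pics/w1.png

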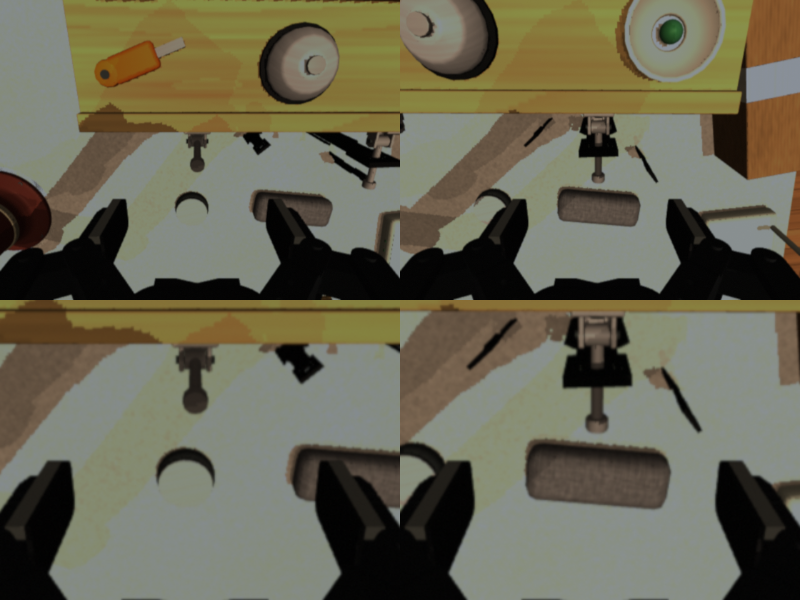

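The wrist view agrees with the triangulation to about 1 mm: spare button at (276,230), used button at (278,250), and the plate square to the rod, centred at column 278. Next I pinch the spare button and fold it along its arc.

```bash
cat >> h.py <<'E'
D=np.array([-.99193,.12678,0]);O=np.array([-.12678,-.99193,0]);Z=np.array([0,0,1.]);Q=quat(-O)
S_SP,S_US,STRIP=-.4264,-.6244,-.2464
def W(s,o,z): return D*s+O*(STRIP+o)+Z*z          # shelf coords -> world (o = out from strip)
def go(s,o,z,v=.1): arm.line_to(W(s,o,z)+Z*.054,velocity=v,ori=Q)   # grasp point
def F():
    f=np.mean([arm.read_ft_force() for _ in range(3)],0); return np.array([f@D,f@O,f[2]])
def G():
    p=arm.read_tool_pos(); return np.array([p@D,p@O-STRIP,p[2]-.054])
def st(m=""): print(m,"F",F().round(1),"G",(1e3*G()).round(1),"op",round(arm.read_opening(),3),"ff",np.round(arm.read_finger_force(),1),"t",round(arm.read_time(),1))
E
python3 - <<'E'
from h import *
arm.movep(W(S_SP,25.2e-3,.33)+Z*.054,Q); arm.pause(.3); st("above")
go(S_SP,25.2e-3,.269); arm.pause(.2); st("down")
arm.move_gripper(0,effort=20); arm.pause(.2); st("pinched")
for th in np.linspace(.14,1.42,8)[1:]:
    go(S_SP,.018+.052*np.sin(th),.2175+.052*np.cos(th),.06); st(f"{th:.2f}")
    if np.abs(F()).max()>18: print("stop");break
E
```

```text
above F [ 0.2 -0.7 -0.1] G [-427.3   25.4  329.7] op 0.998 ff 0.0 t 5.5
down F [ 0.   0.7 -0.4] G [-426.6   24.9  269.6] op 1.003 ff 0.0 t 6.5
pinched F [-1.2 -0.4 -1.3] G [-426.7   25.2  269.1] op 0.136 ff 19.5 t 7.3
0.32 F [-1.6 -2.3  2.7] G [-426.7   34.5  267.1] op 0.139 ff 19.6 t 7.6
0.51 F [-0.9 -0.3  1.8] G [-426.6   43.8  263. ] op 0.136 ff 19.8 t 8.0
0.69 F [-1.2 -0.2  1.1] G [-426.6   51.7  257.4] op 0.134 ff 20.1 t 8.3
0.87 F [-2.9  0.2 -0.3] G [-426.6   58.4  250.6] op 0.138 ff 20.3 t 8.6
1.05 F [-3.   0.9 -0.6] G [-426.5   63.6  242.9] op 0.137 ff 20.6 t 8.9
1.24 F [-3.8  0.8 -0.2] G [-426.5   67.4  234.3] op 0.137 ff 20.9 t 9.2
1.42 F [-4.2  1.2 -0.5] G [-426.5   69.8  225.1] op 0.136 ff 21.1 t 9.5
```

```bash
python3 - <<'E'
from h import *
for z in list(np.arange(.223,.2175,-.002))+list(np.arange(.2175,.211,-.0005)):
    go(S_SP,.070,z,.02); arm.pause(.1); f=F(); print(round(z*1e3,1),f.round(1),(G()*1e3).round(1))
    if f[2]>7: break
st()
E
```

```text
223.0 [-2.7  2.4  2.6] [-426.5   70.2  223.1]
221.0 [-3.6  3.3  3. ] [-426.5   70.3  220.9]
219.0 [-3.5  3.8  2.9] [-426.5   70.4  218.8]
217.5 [-3.1  3.9  3. ] [-426.5   70.5  217.3]
217.0 [-3.5  3.8  2.7] [-426.5   70.5  216.9]
216.5 [-3.   4.8  3.7] [-426.5   70.4  216.4]
216.0 [-3.   3.9  4.5] [-426.5   70.4  216. ]
215.5 [-3.   4.1  3.6] [-426.5   70.5  215.5]
215.0 [-3.1  3.8  4. ] [-426.5   70.4  215. ]
214.5 [-2.6  3.7  4.4] [-426.5   70.4  214.4]
214.0 [-3.2  4.1  4. ] [-426.5   70.5  213.9]
213.5 [-3.1  2.9  3. ] [-426.5   70.4  213.5]
213.0 [-2.3  5.3  3.9] [-426.5   70.4  212.9]
212.5 [-3.   3.5  4.1] [-426.5   70.5  212.4]
212.0 [-3.6  4.6  2.5] [-426.5   70.4  211.9]
211.5 [-3.4  3.8  4. ] [-426.5   70.4  211.4]
211.0 [-2.7  4.3  3.2] [-426.5   70.3  210.9]
 F [-2.7  4.3  3.2] G [-426.5   70.3  210.9] op 0.136 ff 21.7 t 15.5
```

```bash
python3 - <<'E'
from h import *
w=snapshot("wrist");s=snapshot("scene")
cv2.imwrite("pics/chk.png",np.hstack([cv2.resize(w[130:370,160:400],(400,400)),cv2.resize(s[100:300,120:320],(400,400))]))
c=cam("scene");print(proj(c,W(S_SP,.018,.216)),proj(c,W(S_SP,.070,.216)))
E
```

```text
[197.9873626  165.53197513] [170.53616147 188.59717933]
```

View pics/chk.png

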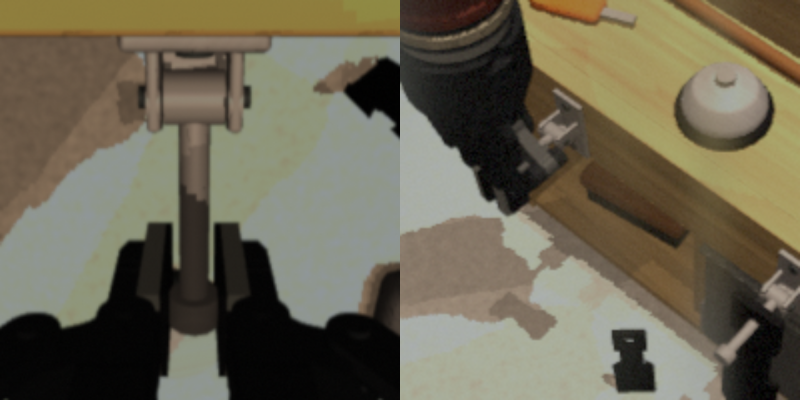

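The wrist crop shows the button still between the pads, with the button centre at about full-image pixel (277,317) and the arm straight. I'll compute the arm angle from that ray.

```bash
python3 - <<'E'
from h import *
c=cam("wrist")
for o,z in ((.0696,.223),(.07,.220),(.07,.218),(.07,.216),(.07,.214),(.07,.211),(.018,.216),(.024,.216)): print(o,z,proj(c,W(S_SP,o,z)).round(1))
print(proj(c,W(S_SP,0,.248)))
w=snapshot("wrist");cv2.imwrite("pics/chk2.png",cv2.resize(w[180:360,220:340],(800*2//3,600*4//3)[0:2] if 0 else (400,600),interpolation=cv2.INTER_CUBIC))
E
```

```text
0.0696 0.223 [275.3 318.4]
0.07 0.22 [275.3 314.5]
0.07 0.218 [275.3 311.5]
0.07 0.216 [275.3 308.6]
0.07 0.214 [275.3 305.7]
0.07 0.211 [275.3 301.5]
0.018 0.216 [275.4 186. ]
0.024 0.216 [275.4 201.8]
[275.43076413 149.92339613]
```

View pics/chk2.png

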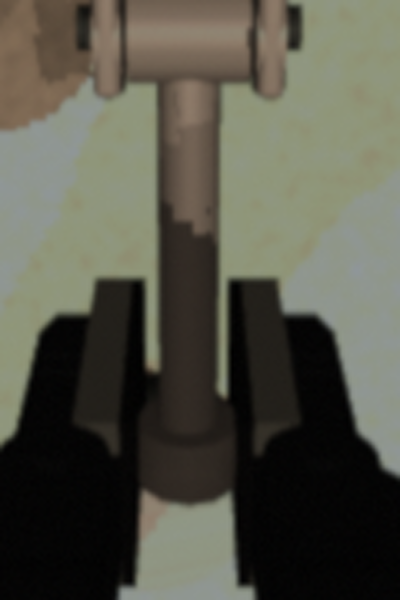

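The button sits at (276.4,316.5), about 4 mm above level, so the pads slipped down the smooth steel. I'll let go, close the fingers and press on the button from above.

```bash
python3 - <<'E'
from h import *
arm.move_gripper(.5); st("open"); go(S_SP,.071,.262,.15); arm.move_gripper(0); arm.pause(.2); st("up")
f0=F(); z=.251; n=0
go(S_SP,.071,z,.08)
while z>.236:
    z-=.0007; go(S_SP,.071,z,.02); f=F()-f0; print(round(z*1e3,1),f.round(1),(G()*1e3)[2].round(1))
    if f[2]>6: break
arm.pause(.3); st("end")
E
```

```text
open F [ 0.2  0.1 -0.3] G [-425.7   69.6  210.8] op 0.501 ff 0.0 t 16.0
up F [-1.1  0.2 -0.6] G [-426.4   71.   262. ] op 0.001 ff 0.0 t 17.2
250.3 [ 0.4 -0.8  0.3] 250.4
249.6 [ 0.7 -1.   0.7] 249.6
248.9 [ 1.2 -0.3 -0.2] 248.9
248.2 [ 1.7 -0.4  0.6] 248.2
247.5 [0.5 0.2 0.5] 247.4
246.8 [1.4 0.  0.6] 246.8
246.1 [ 1.8 -0.4  0.7] 246.0
245.4 [ 1.  -1.   1.2] 245.4
244.7 [ 1.8 -0.8  0.6] 244.7
244.0 [ 1.2 -0.3  0.5] 244.0
243.3 [ 1.3 -0.2  1. ] 243.3
242.6 [1.5 0.8 2.3] 242.7
241.9 [1.6 0.2 2.1] 241.9
241.2 [1.4 0.6 2.4] 241.2
240.5 [0.9 1.4 5.7] 240.7
239.8 [1.5 1.2 8.2] 240.4
end F [1.4 2.2 8.2] G [-426.5   71.1  240.4] op -0.003 ff 4.0 t 21.8
```

```bash
python3 - <<'E'
from h import *
go(S_SP,.071,.30,.2)
d=np.load("w_u.npz");c={k:d[k] for k in("K","R","t")};im=d["im"]
g=im.max(2); rows=np.arange(180,230)
for r in range(188,232,3):
    xs=np.where(g[r,235:320]<40)[0]+235; print(r,xs.min() if len(xs) else 0,xs.max() if len(xs) else 0,len(xs))
X=onz(c,(278,218.8),.233);print("plate front top o",X@O-STRIP,"s",X@D)
for cc in (250.4,305.6): X=onz(c,(cc,218.8),.233);print(X@D)
X=onz(c,(277.6,250),.216);print("btn",X@O-STRIP,X@D)
t=cam("top");
for p in ((333,232-140),):pass
for p in ((290+172/4,140+70/4),(290+168/4,140+130/4)): X=onz(t,p,.233);print("top",X@O-STRIP,X@D)
X=onz(c,(278,155*1.0),.248);print(X@O-STRIP)
E
```

```text
188 260 288 15
191 262 292 21
194 260 300 31
197 254 301 38
200 253 301 40
203 253 302 45
206 252 303 52
209 251 304 54
212 251 304 54
215 251 304 54
218 251 300 50
221 0 0 0
224 0 0 0
227 0 0 0
230 0 0 0
plate front top o 0.04247731783750677 s -0.6250764086417319
-0.6071371947365608
-0.6430121873959584
btn 0.07288679009574528 -0.6250590255485379
top 0.04166042736808434 -0.6392101602784768
top 0.043059800246183055 -0.6161071844739813
-0.0015749169561809495
```

```bash
sed -i 's/^S_SP,S_US,STRIP=.*/S_SP,S_US,STRIP=-.4268,-.6249,-.2464/' h.py; python3 - <<'E'
from h import *
arm.movep(W(S_US,.040,.31)+Z*.054,Q); arm.move_gripper(.75); arm.pause(.2)
go(S_US,.040,.214,.12); arm.pause(.2); st("at")
arm.move_gripper(0,effort=25); arm.pause(.2); st("grip")
w=snapshot("wrist"); cv2.imwrite("pics/grip.png",w)
E
```

```text
at F [-0.4 -0.2  0. ] G [-625.1   39.7  214.9] op 0.75 ff 0.0 t 25.0
grip F [-0.5 -0.2  1.8] G [-625.1   40.   214.3] op 0.418 ff 27.3 t 25.6
```

View pics/grip.png

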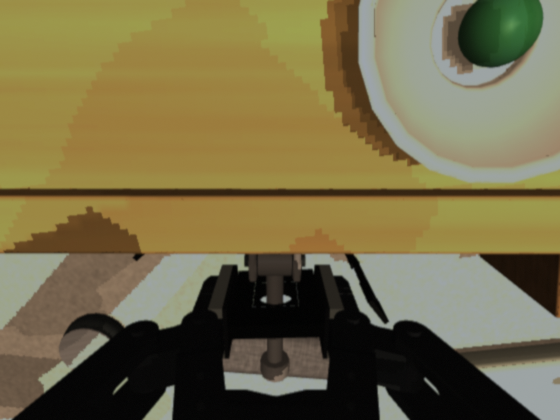

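The plate is held between the pads, with the hole around the rod at about (276,298) and the button at (274,365). I'll lift it about 4 mm and draw it off while watching the forces.

```bash
cat >> h.py <<'E'
def slide(s,o0,o1,z,step,lim,f0,v=.05):
    for o in np.arange(o0,o1+np.sign(step)*1e-6,step):
        go(s,o,z,v); f=F()-f0; print(round(o*1e3,1),f.round(1),(G()*1e3).round(1))
        if np.abs(f).max()>lim: print("LIMIT"); return o
    return o
E
python3 - <<'E'
from h import *
z0=.2143
go(S_US,.040,z0+.0042,.03); arm.pause(.25); st("lift"); f0=F()
o=slide(S_US,.040,.058,z0+.0042,.006,4,f0)
o=slide(S_US,o+.003,.088,z0+.0042,.003,4,f0)
st()
E
```

```text
lift F [ 0.3 -0.4 -1.1] G [-624.8   40.   218.2] op 0.413 ff 27.2 t 26.2
40.0 [-0.4  0.2  0.7] [-624.9   40.   218.4]
46.0 [-0.5  0.1 -0.1] [-625.2   46.9  218.4]
52.0 [-0.1 -0.6  1.3] [-625.1   52.8  218.4]
58.0 [0.1 0.8 0.5] [-625.1   58.7  218.4]
61.0 [0.4 0.3 1.1] [-625.    61.3  218.5]
64.0 [-0.4 -0.2  0.2] [-625.    64.3  218.4]
67.0 [-0.2 -0.2  0. ] [-625.    67.4  218.5]
70.0 [-0.1 -0.4  0.8] [-625.    70.4  218.4]
73.0 [-0.2  1.8  0.2] [-625.    73.4  218.4]
76.0 [0.2 0.3 0.8] [-625.    76.4  218.5]
79.0 [-1.1  0.3  0.7] [-625.    79.4  218.5]
82.0 [-0.4  0.7  0.5] [-625.    82.4  218.5]
85.0 [-0.1  0.   0.1] [-625.    85.4  218.4]
88.0 [-0.   0.4 -0.1] [-625.    88.3  218.5]
 F [ 0.3 -0.  -1.3] G [-625.    88.3  218.5] op 0.417 ff 27.2 t 29.7
```

```bash
python3 - <<'E'
from h import *
s=-.4269; z=.2184
go(S_US,.096,.262,.2); go(s,.096,.262,.2); go(s,.092,z,.15); arm.pause(.4); st("pre"); f0=F()
w=snapshot("wrist"); cv2.imwrite("pics/pre.png",cv2.resize(w[200:410,140:420],(800,600)))
E
```

```text
pre F [ 0.4  0.3 -0.7] G [-427.1   92.   218.8] op 0.413 ff 27.2 t 32.1
```

View pics/pre.png

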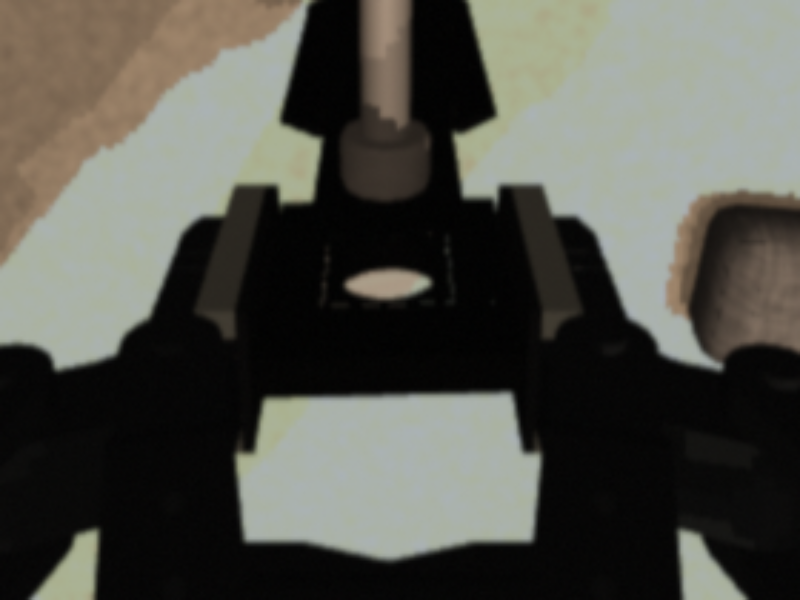

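The crop shows the button centred at column 385.5 and the hole at 388, about 0.4 mm too far right. I'll shift by 0.3 mm and thread it on.

```bash
python3 - <<'E'
from h import *
s=-.4266; z=.2182
go(s,.088,z,.03); arm.pause(.3); st("pre"); f0=F()
o=slide(s,.084,.060,z,-.002,3.5,f0,.03)
E
```

```text
pre F [-0.4 -0.3 -0.9] G [-426.6   88.1  218.2] op 0.415 ff 27.2 t 32.7
84.0 [0.6 0.2 0.2] [-426.6   83.6  218.3]
82.0 [1.4 0.4 0.6] [-426.6   81.8  218.2]
80.0 [ 0.6  0.9 -0.1] [-426.6   79.8  218.2]
78.0 [-0.5  0.4  0.8] [-426.6   77.8  218.2]
76.0 [ 0.9 -0.3  0.7] [-426.6   75.8  218.2]
74.0 [0.7 0.8 0.3] [-426.6   73.8  218.2]
72.0 [1.1 1.3 0.1] [-426.6   71.8  218.2]
70.0 [ 0.4  0.1 -0.2] [-426.6   69.8  218.2]
68.0 [-0.1 -0.1  0.6] [-426.6   67.8  218.2]
66.0 [ 0.8  0.4 -0.3] [-426.6   65.8  218.2]
64.0 [ 0.9  0.  -0.5] [-426.6   63.8  218.3]
62.0 [0.4 0.5 0.7] [-426.6   61.8  218.2]
60.0 [0.5 0.3 0.5] [-426.6   59.8  218.2]
```

```bash
python3 - <<'E'
from h import *
s=-.4266
go(s,.036,.2182,.05); arm.pause(.2); st("in"); go(s,.035,.2145,.02); arm.pause(.2); st("low"); f0=F()
o=slide(s,.034,.020,.2145,-.001,2.5,f0,.02); st()
w=snapshot("wrist"); cv2.imwrite("pics/home.png",cv2.resize(w[200:410,140:420],(800,600)))
E
```

```text
in F [ 1.  -0.  -0.9] G [-426.7   36.4  218.1] op 0.414 ff 27.1 t 36.8
low F [ 0.9  0.3 -0.6] G [-426.5   35.   214.4] op 0.416 ff 27.3 t 37.4
34.0 [-1.2 -0.9 -0.3] [-426.6   33.9  214.5]
33.0 [-0.2 -0.3 -0.1] [-426.6   32.9  214.5]
32.0 [-0.8 -0.6 -0.5] [-426.6   31.9  214.5]
31.0 [-0.6 -0.5  1.1] [-426.6   30.9  214.5]
30.0 [-1.6 -1.3 -0.3] [-426.6   29.9  214.5]
29.0 [-1.5 -0.7  0.3] [-426.6   28.9  214.5]
28.0 [-1.  -0.7 -1.3] [-426.6   27.9  214.5]
27.0 [-0.3  2.4  1.1] [-426.6   27.7  214.4]
26.0 [-0.5  4.8  4.4] [-426.6   27.6  214.4]
LIMIT
 F [0.5 5.1 3.8] G [-426.6   27.6  214.4] op 0.42 ff 27.6 t 39.6
```

View pics/home.png

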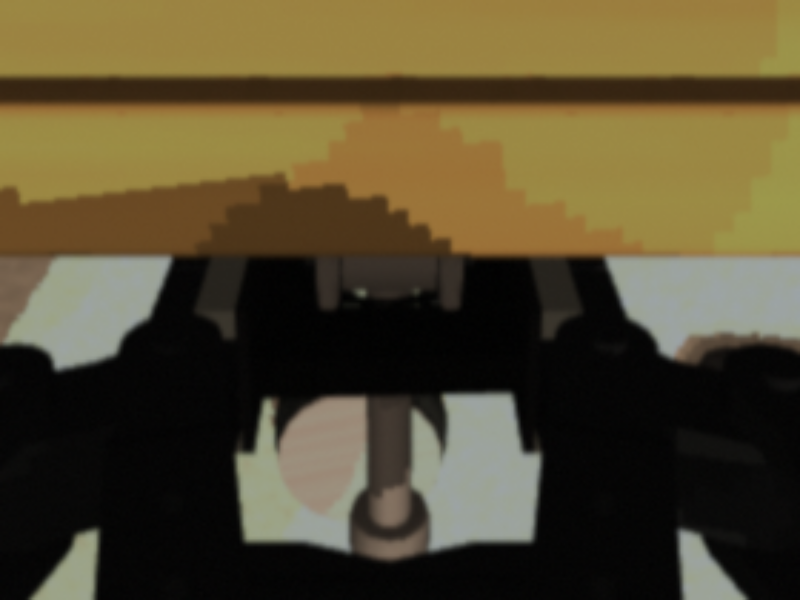

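The plate is against the fork, with contact felt at o = 27.6 mm and the rod through the hole. I'll ease off, release, retreat, and check before going on.

```bash
python3 - <<'E'
from h import *
go(-.4266,.0272,.2143,.02); arm.pause(.15); st("ease")
arm.move_gripper(.75); arm.pause(.4); st("open")
go(-.4266,.0275,.31,.12); arm.pause(.2); st("up")
w=snapshot("wrist");t=snapshot("top"); cv2.imwrite("pics/rel.png",np.hstack([cv2.resize(w[150:350,175:375],(400,400)),cv2.resize(t[260:340,270:350],(400,400),interpolation=cv2.INTER_CUBIC)]))
E
```

```text
ease F [0.5 3.6 3.5] G [-426.6   27.7  214.3] op 0.417 ff 27.5 t 40.1
open F [-0.6 -0.3  0.1] G [-426.6   27.2  214.3] op 0.751 ff 0.0 t 40.9
up F [ 0.5  0.2 -0.4] G [-426.4   27.7  309.3] op 0.749 ff 0.0 t 42.0
```

View pics/rel.png

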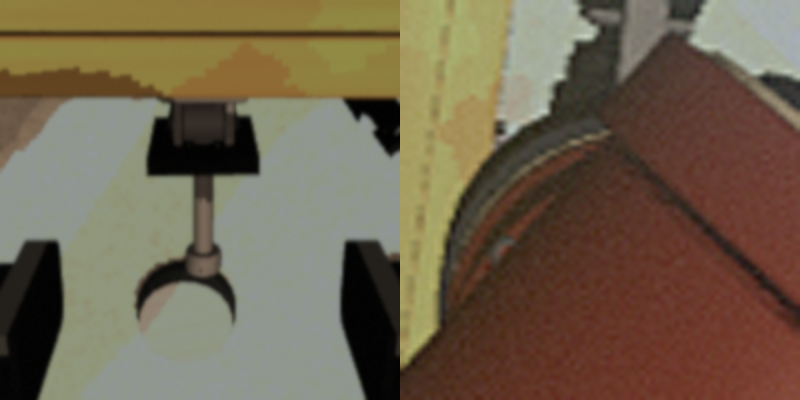

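The wrist view shows the shoehorn hanging square against the fork on the spare arm, clear of the fingers. Next I lift the used arm by pinching its button with a firmer grip.

```bash
python3 - <<'E'
from h import *
c=cam("wrist");X=onz(c,(275.5,236.5),.233);print("plate front o",X@O-STRIP)
arm.movep(W(S_US,.070,.30)+Z*.054,Q); arm.pause(.1)
go(S_US,.070,.216,.12); arm.pause(.1); st("at"); f0=F()
arm.move_gripper(0,effort=60); arm.pause(.2); st("pinch")
for th in np.linspace(0,1.3,9)[1:]:
    go(S_US,.018+.052*np.cos(th),.216+.052*np.sin(th),.06); st(f"{th:.2f}")
    if np.abs(F()-f0).max()>18: print("stop");break
E
```

```text
plate front o 0.030231755015913964
at F [-1.1  0.4  0.2] G [-625.2   69.5  217.3] op 0.752 ff 0.0 t 44.0
pinch F [1.6 0.5 2.4] G [-624.8   70.   216.2] op 0.114 ff 58.5 t 44.8
0.16 F [ 0.2 -0.6 -0.3] G [-624.8   69.4  224.4] op 0.119 ff 58.6 t 45.0
0.33 F [-0.2  0.1 -3.7] G [-624.8   67.5  232.6] op 0.116 ff 58.6 t 45.3
0.49 F [ 1.4  1.7 -2.4] G [-624.8   64.3  240.9] op 0.112 ff 58.6 t 45.6
0.65 F [ 1.2  4.2 -2.3] G [-624.8   59.7  248.2] op 0.111 ff 58.6 t 45.9
0.81 F [ 1.3  0.7 -3.3] G [-624.6   52.1  254.7] op 0.11 ff 58.4 t 46.2
0.98 F [ 0.7 -4.2 -4.9] G [-624.3   44.3  259.8] op 0.083 ff 58.2 t 46.5
1.14 F [ 1.3  0.1 -5.2] G [-624.9   39.9  263.4] op 0.038 ff 63.0 t 46.8
1.30 F [ 2.9  7.3 -4.8] G [-625.2   36.8  265. ] op 0.039 ff 67.7 t 47.1
```

The opening dropped, so the pads slid off the button onto the rod with the arm partly raised. I'll release, then push the arm up flat from the front with closed fingers, by feel.

```bash
python3 - <<'E'
from h import *
arm.move_gripper(.45); arm.pause(.1); st("open")
go(S_US,.037,.312,.15); arm.move_gripper(0,effort=30); go(S_US,.088,.312,.25); go(S_US,.088,.272,.15); arm.pause(.3); st("front"); f0=F()
o=.088
while o>.030:
    o-=.002 if o>.042 else .0007
    go(S_US,o,.272,.04); f=F()-f0
    if o<.045 or abs(f[1])>1.5: print(round(o*1e3,1),f.round(1),(G()*1e3).round(1))
    if abs(f[1])>6.5 or np.abs(f).max()>10: break
arm.pause(.3); st("end")
E
```

```text
open F [ 0.  -0.2 -0.1] G [-625.    31.5  266.6] op 0.45 ff 0.0 t 47.6
front F [-0.6  0.9 -0.5] G [-625.1   87.6  273. ] op 0.001 ff 0.0 t 49.6
80.0 [ 0.7 -1.5  0.1] [-624.8   79.8  272.1]
74.0 [ 0.8 -1.6  0.4] [-624.8   73.7  272. ]
68.0 [0.9 1.6 1.1] [-625.1   69.   271.9]
66.0 [2.2 4.7 2.4] [-625.2   68.2  272.1]
64.0 [1.2 7.7 5.7] [-625.3   67.4  272.4]
end F [2.  7.  5.1] G [-625.3   67.4  272.4] op -0.003 ff 4.4 t 52.9
```

The 7 N out / 5 N up ratio means the fingertip edge was bearing on the button's end face along the arm, which is only about 0.65 rad up. I'll back off, go lower and push again.

```bash
python3 - <<'E'
from h import *
go(S_US,.090,.272,.2); go(S_US,.090,.251,.2); arm.pause(.25); st("front"); f0=F()
o=.086
while o>.024:
    near=G()[1]<.043
    o-=.0008 if near else .003
    go(S_US,o,.251,.05); f=F()-f0; g=G()
    if abs(f[1])>1.5: print(round(o*1e3,1),f.round(1),(g*1e3).round(1))
    if f[1]>(6 if near else 12) or abs(f[2])>12: break
    if arm.read_time()>64: print("time");break
arm.pause(.1); st("end")
E
```

```text
front F [ 0.7  0.7 -0.2] G [-625.    89.3  251.8] op -0.002 ff 0.0 t 53.7
65.0 [-0.2  4.3  3. ] [-625.3   67.2  251.2]
62.0 [1.2 7.2 5.8] [-625.5   65.9  251.7]
59.0 [0.3 7.3 6.8] [-625.9   62.7  252.3]
56.0 [-0.6  5.1  4.4] [-625.9   58.2  252.1]
53.0 [-2.6  3.2  3.5] [-625.6   54.   251.6]
50.0 [-1.3  2.8  2.6] [-625.    49.7  251.1]
39.4 [-0.9  2.2  1.9] [-624.8   39.5  251.1]
37.8 [-1.   2.2  1.8] [-624.9   37.6  251.1]
37.0 [-0.9  2.1  2.3] [-624.9   36.9  251. ]
36.2 [-0.8  2.   1.7] [-625.    36.2  251. ]
35.4 [-0.9  4.3  4. ] [-625.   36.  251.]
34.6 [-0.5  5.5  3.9] [-625.    35.8  251. ]
33.8 [0.3 6.1 4.6] [-625.1   35.6  251. ]
end F [1.6 7.4 5. ] G [-625.1   35.6  251. ] op 0.002 ff 3.4 t 59.8
```

The arm stopped at o ≈ 35.8 mm with force rising, as expected for vertical. I'll back away and hand in.

```bash
python3 - <<'E'
from h import *
go(S_US,.080,.251,.1); go(S_US,.090,.33,.15); arm.pause(.3); st("clear")
cv2.imwrite("pics/end.png",snapshot("scene")); print(ticket.finish_job())
E
```

```text
clear F [-0.   0.1 -0.3] G [-624.8   90.   329.1] op -0.001 ff 0.0 t 61.4
the job is handed in; nothing more can be done
None
```

I handed the job in at about 61 s with the spare hook folded down onto its stop, the shoehorn hanging on it against the hinge fork, and the emptied hook folded up to its stop; both stops were judged by feel only, and no verdict came back.

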